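Fit the pull handle to the steriliser loading rack

ROBOT

A 6-joint arm with a two-finger parallel gripper is mounted at the origin on the work surface. World frame = base frame: x ahead of the robot, y to its left, z up, the work surface at z = 0. Lengths are in m, angles in degrees, forces in N, time in s.
With the tool pointing down it reaches from about 0.375 to 0.9 m from the base axis. Payload 3.1 kg.
Tool frame: the origin (TCP) lies at the very end of the fingers, on their centre line; the grasp point (between the pads) lies 19 mm behind it; z points along the fingers, y is the line along which they close (so a half turn about z gives the same grasp; the last joint's range is limited). The gripper opens to 85 mm and grips with 20 to 120 N. Pads are 22 mm wide; open, the fingers measure 114 mm over their backs; the gripper's body (76 mm by 85 mm) begins 54 mm behind the grasp point. The pads swing forward as they close: fully open they stand 13 mm farther back than shut.
Start: joints at [60.476, 30.224, 82.088, -0, 67.689, -10.227], TCP at [0.207, 0.59, 0.231] pointing down, gripper open.
Joint ranges: [-176.69, 176.69], [-43.24, 126.21], [12.49, 139.97], [-82, 262], [0, 151.66], [-163.58, 163.58]. Speed limits (degrees/s): [159.86, 159.86, 180, 180, 180, 180].

INTERFACE

Orientations are given as [roll, pitch, yaw] about the fixed x, y, z axes, in that order (R = Rz(yaw) Ry(pitch) Rx(roll)).
In Python, from bench import robot gives the robot as it stands.
- The arm moves only by the tool drive_tool, never from a script. Its argument "rows" is a list of rows, each an object with "delta_pos": the shift along the tool's x, y, z in cm, a list of three; "turn": the turn about the tool's z in degrees; "gripper": the closure, from -1 (fully open) to 1 (shut). In form: [{"delta_pos": [x, y, z], "turn": turn, "gripper": gripper}, ...]. A call has 1 to 10 rows; each row is the pose to reach, as a shift and turn from the pose commanded when the call began, along the tool's axes at that moment; what a row does not reach only later rows make up. A row lasts 1/12 s, in which the tool goes at most 41.7 mm and 7.16 degrees, less where a joint would pass 70% of its speed; a pose out of reach is approached as far as the arm can. A call with a gripper value outside its range is refused whole. The fingers move at their own pace and stop on an object; the grip force is fixed at half the most. Time passes only in rows, so rows that repeat a pose let the fingers close. It gives the time, the measured TCP pose, the force, the opening and the grip force at its end, in the units of the state.
- robot.read_state(): the state, without advancing time (a new reading comes with each control period).
- robot.grab_frame(name): name is "scene" or "top" or "wrist"; returns (picture, depth): 480x640x3 uint8, red, green, blue; 480x640 float32, m along the optical axis (not along the pixel's ray), 0 where there is no reading.
- robot.camera_info(name): a dict with "fx", "fy", "cx", "cy" (pixels), "dist" ([k1, k2, p1, p2, k3] as OpenCV has them; the pictures are not rectified), "rvec" (rotation vector, rad) and "tvec" (3), from world to camera coordinates, as OpenCV has them. Camera axes: x right, y down, z forward; pixel columns grow to the right and rows downward; lengths in m; the calibration is good to about 2 mm. A picture is of the moment at which its call begins: read the wrist's pose just before it. camera_info takes no time and is no camera call; for the wrist camera it gives the pose at the moment of the call.
- robot.close_job(): hands the job in; it is judged then, once.
The state is a dict: "clock": time; "joint_pos": joint angles; "joint_velocities": joint speeds; "tau": joint torques, N m; "eef_pos": TCP position; "ee_rot": TCP orientation; "wrist_force": force on the tool from outside, world axes, zero at the start; "wrist_torque": the same for the moment, N m; "gripper_width": finger opening in m; "grip_force": force on a finger pad.
Only numpy, scipy, OpenCV 4.12 (cv2) and the standard library are available. Lean on these libraries where they do the work, as an engineer would, in place of code of your own. Each camera call takes 0.05 s, during which the arm holds its last target. There are 200 camera calls.

TASK

Press the thumb latch of the small instrument container so that its lid pops open, take out the pull handle and slide its open end onto the stub of the loading rack until it is fully home and the stub's spring button pops out through the hole in the handle. Let go of the handle, then snap the empty container's lid shut so that it stays latched. Leave the other things on the table where they are.

Things in the scene. Friction and masses are not known exactly. Their poses are not given: they have to be found in the camera images.
- container: Low aluminium instrument container with a grey lid, fixed to the table, 240 mm long (its x) x 170 mm wide (its y) x 75 mm high, 4 mm walls, 5 mm floor. Origin: centre of its underside, z up. The lid's hinge runs along x on its +y side, the thumb latch sits at the middle of its -y side. Inside are two black cradles, 12 mm long in x, centred at x = +58 mm and x = -68 mm, 50 mm wide, side cheeks up to 38 mm above the table; nothing else but the handle is inside
- lid (a joint): Angle of the container's lid, 0 shut, 1.5 rad fully open (just short of upright); latched shut it reads about 0.01. A weak spring lifts it fully open by itself as soon as the latch is pressed; 1 to 3 N at its front edge swings it back, and the last push onto the latch takes about 4 to 8 N
- lid_hinge (a point): Point on the hinge axis, middle of its length, at the lid's underside, 76 mm above the table; the frame turns with the lid (x along the hinge; the lid reaches 170 mm along -y of this frame and is 6 mm thick)
- lid_front (a point): Middle of the lid's front edge, on its outer (top) face, 170 mm from the hinge, 82 mm above the table when shut. A 40 mm wide steel lip reaches 10 mm beyond it and is what the latch hook catches
- latch (a joint): Angle of the rocking thumb latch, 0 at rest, 0.35 rad fully pressed. From about 0.2 rad the lid is free. It springs back when let go, and gives way by itself when the lid's lip is pushed down past its hook
- latch_pad (a point): Centre of the top of the latch's black thumb pad, 60 mm above the table at rest; the pad is 44 mm along the container's x and 42 mm along its y, and sticks out of the container's -y side. Press it straight down about 8 to 12 mm, with 3 to 6 N; the steel hook, 31 to 45 mm nearer the container than this point, stands about 100 mm above the table
- handle: Pull handle, 160 mm long, 280 g: a square steel tube (27 mm outside, 21 mm inside, 3 mm wall, 85 mm deep) on the +x half, a black rubber grip 31 mm square from x = -80 to -5 mm. Origin on its axis at mid-length; x along the axis towards the open end, z up through the side with the hole. It starts lying in the container's cradles, axis about 39.5 mm above the table, hole up, open end towards the container's +x
- handle_mouth (a point): Centre of the handle's open end, on the axis, 80 mm from its origin
- handle_hole (a point): Centre of the rectangular hole in the tube's top wall, 24 mm long x 14 mm wide; its centre is 35 mm from the open end
- rack: Steel steriliser loading rack carrying two closed trays, fixed to the table, 300 mm (x) x 200 mm (y), 110 mm high at the mounting plate (64 mm wide) on its +y face. Origin: centre of its underside, z up. The stub sticks out of the mounting plate along the rack's +y
- stub_root (a point): Where the stub's axis meets the mounting plate, 85 mm above the table; its y points out along the stub, z up. The handle is fully home when its open end meets the plate here
- stub_tip (a point): End of the stub, 70 mm out from the plate; the stub is 18 mm square, level, with a conical nose over its last 12 mm (9 to 4 mm radius)
- stub_button (a joint): Travel of the sprung button in the stub's top: 0 standing out, 9.5 mm (0.0095) fully pressed in. 9 mm wide, its steep back face is 26 mm from the plate, its ramp slopes down towards the stub's tip. The tube's edge rides up the ramp and presses it in (2 to 5 N spring, about 2 to 6 N push along the stub); it springs out through the hole when the handle is within 3 mm of the plate
- button_top (a point): Top of the stub's spring button, 17 mm above the stub's axis when out, 28.5 mm from the plate
- tape_roll: Bystander, loose: roll of paper tape lying flat, 100 mm across, 25 mm high; origin at the centre of its underside
- spray_bottle: Bystander, loose: white bottle with a blue label, 68 mm across, 190 mm tall; origin at the centre of its underside
- steel_bowl: Bystander, loose: steel bowl, 120 mm across, 50 mm high; origin at the centre of its underside
- tablet: Bystander, loose: black tablet computer lying flat, 120 x 180 x 9 mm; origin at the centre of its underside
- steel_cup: Bystander, loose: steel cup, 70 mm across, 70 mm tall; origin at the centre of its underside

How it is judged:
By the outcome, as a careful person would: the job done as asked, in the order asked, and still so for the second after the job is handed in, with the robot touching nothing.
It also fails if it takes over 72 s, if anything falls off the work surface, if the arm or the gripper's body presses on something with over 40 N, if the wrist force passes 120 N, or if a joint passes its speed limit or range.

## Working session

There is one attempt and no reset: what is moved stays moved. The work goes in short steps, Python scripts to look and compute and a tool call to move; the robot and the scene stay as the last step left them, time stands still between calls to the robot, and variables do not carry over. Pictures are saved under pics/ and viewed, at most 10 in all, crops included, and the job is handed in when it is done.

Besides the shell and the picture viewer there is one more tool, called after ">>>" as a command line: name --argument value ..., lists and objects as JSON in quotes. drive_tool: Moves the arm, as the interface text tells. Its arguments: {"type":"object","properties":{"rows":{"type":"array","items":{"type":"object","properties":{"delta_pos":{"type":"array","items":{"type":"number"}},"turn":{"type":"number"},"gripper":{"type":"number"}}}}},"required":["rows"]}

```bash
ls; mkdir -p pics; python3 - <<'E'
from bench import robot
import cv2,numpy as np
s=robot.read_state();print(s)
for n in("top","scene"):
    p,d=robot.grab_frame(n);np.savez(f"pics/{n}0.npz",p=p,d=d);cv2.imwrite(f"pics/{n}0.png",p[:,:,::-1])
    print(n,robot.camera_info(n))
print(robot.camera_info("wrist"))
E
```

```text
pics
{'clock': 0.0, 'joint_pos': array([ 6.04758577e+01,  3.02794343e+01,  8.21584492e+01, -1.67861065e-03,
        6.76880288e+01, -1.02254204e+01]), 'joint_velocities': array([ 0.02503789,  0.02526723, -0.07524822, -0.02759641, -0.01865598,
        0.01943127]), 'tau': array([ 1.77172446e-03, -4.42366469e+01, -1.78024936e+01, -9.15125179e-05,
        8.59327381e-03, -2.58409480e-07]), 'eef_pos': array([0.20615344, 0.58924865, 0.23031714]), 'ee_rot': array([-1.79875812e+02, -2.08252445e-02,  1.60701895e+02]), 'wrist_force': array([-0.49438008,  1.31391257, -0.26873473]), 'wrist_torque': array([-0.08528362,  0.01481624,  0.01801923]), 'grip_force': 0.0, 'gripper_width': 0.08501598710369077}
top {'fx': 559.2864962292209, 'fy': 559.2864962292209, 'cx': 318.32199068992696, 'cy': 241.73177640915026, 'dist': array([-0.00470092,  0.        ,  0.        ,  0.        ,  0.        ]), 'rvec': array([ 2.16599419, -2.11097305,  0.12851295]), 'tvec': array([-0.01863061,  0.55395383,  1.32889191])}
scene {'fx': 482.31469854448875, 'fy': 482.31469854448875, 'cx': 320.8349586244371, 'cy': 242.99797080885048, 'dist': array([-0.10506631,  0.        ,  0.        ,  0.        ,  0.        ]), 'rvec': array([ 1.91061502,  1.04045642, -0.54961369]), 'tvec': array([-0.26932057, -0.17152559,  1.40585759])}
{'fx': 356.65946163744303, 'fy': 356.65946163744303, 'cx': 327.58878388850724, 'cy': 234.5499936632382, 'dist': array([-0.07257428,  0.        ,  0.        ,  0.        ,  0.        ]), 'rvec': array([-2.37253461, -1.68366046, -0.22925531]), 'tvec': array([-0.62286417, -0.03453564,  0.3789544 ])}
```

View pics/top0.png

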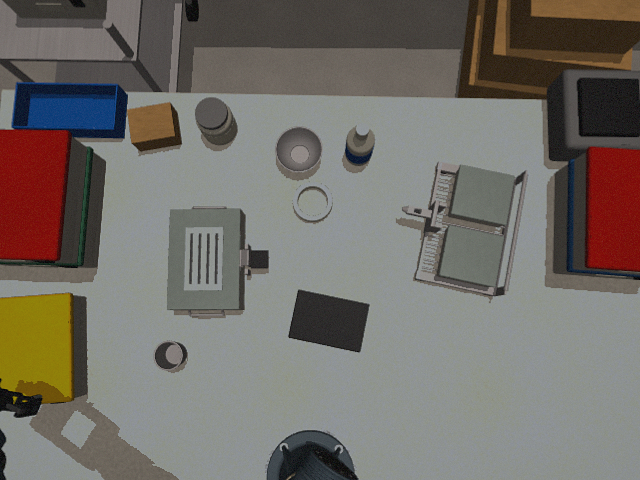

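View pics/scene0.png

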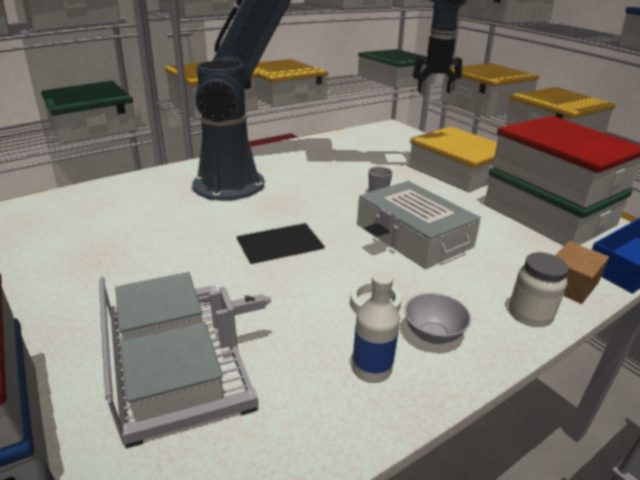

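The top view shows the container at about (207,258) with its latch pad at (259,259), facing world -y. The rack's stub tip is at about (405,210), pointing towards +y. In the scene view the stub runs from about (235,300) to (268,299), and all the bystanders are clear of the work area.

```bash
cat > h.py <<'E'
import cv2,numpy as np
from scipy.spatial.transform import Rotation as R
def cast(c,uv,z):
    """pixels -> world points on plane z"""
    K=np.array([[c['fx'],0,c['cx']],[0,c['fy'],c['cy']],[0,0,1]])
    n=cv2.undistortPoints(np.float64(uv).reshape(-1,1,2),K,c['dist'])[:,0]
    Rm=cv2.Rodrigues(c['rvec'])[0];o=-Rm.T@c['tvec']
    r=np.c_[n,np.ones(len(n))]@Rm
    return o+r*((z-o[2])/r[:,2])[:,None]
def points(c,d,img=None):
    """depth -> world points (HxWx3)"""
    K=np.array([[c['fx'],0,c['cx']],[0,c['fy'],c['cy']],[0,0,1]])
    v,u=np.mgrid[:480,:640]
    n=cv2.undistortPoints(np.float64(np.c_[u.ravel(),v.ravel()]).reshape(-1,1,2),K,c['dist'])[:,0]
    X=np.c_[n,np.ones(len(n))]*d.ravel()[:,None]
    return ((X-c['tvec'])@cv2.Rodrigues(c['rvec'])[0]).reshape(480,640,3)
def rect(P):
    (cx,cy),(w,h),a=cv2.minAreaRect(np.float32(P[:,:2])*1000)
    return np.round([cx,cy,w,h,a],1)
E
python3 - <<'E'
from bench import robot
from h import *
c=robot.camera_info("top");f=np.load("pics/top0.npz");p,d=f['p'],f['d']
W=points(c,d);W[d==0]=np.nan
def sel(u0,v0,u1,v1,z0,z1):
    m=np.zeros((480,640),bool);m[v0:v1,u0:u1]=1
    return m&(W[...,2]>z0)&(W[...,2]<z1)
print("table z",np.nanmedian(W[400:440,420:600,2]))
m=sel(150,195,250,320,.068,.1);print("lid",rect(W[m]),np.median(W[m][:,2]),m.sum())
print(" percentile y,x",np.percentile(W[m][:,:2],[1,99],axis=0))
m=sel(251,240,275,280,.04,.075);print("pad",rect(W[m]),np.median(W[m][:,2]),m.sum())
g=cv2.cvtColor(p,cv2.COLOR_RGB2GRAY)
m=sel(395,195,430,230,.06,.12);print("stub",rect(W[m]),np.median(W[m][:,2]),m.sum())
q=W[m];
x=q[:,:2].mean(0);vt=np.linalg.svd(q[:,:2]-x)[2][0];print(x,vt,np.degrees(np.arctan2(vt[1],vt[0])))
m=sel(440,160,520,300,.09,.14);print("trays",rect(W[m]),np.median(W[m][:,2]))
big=lambda r,k:cv2.resize(r[:,:,::-1],None,fx=k,fy=k,interpolation=cv2.INTER_CUBIC)
cv2.imwrite("pics/crop1.png",np.hstack([big(p[150:300,400:500],4)[:,:],big(p[200:350,160:260],4)[:,:]]))
E
```

```text
table z -0.0008730014966115931
lid [503.8 253.6 241.9 194.2   1.5] 0.08303494901168028 7409
 percentile y,x [[0.38469181 0.16478994]
 [0.61960748 0.34847797]]
pad [507.3 136.3  42.   40.9   0.9] 0.05949310792978192 304
stub [ 622.4 -242.7   82.8   34.    56.8] 0.09252675395806095 262
[ 0.62288934 -0.23769367] [-0.36925936 -0.92932638] -111.66994717923102
trays [ 573.2 -377.5  187.1  268.6   86.7] 0.10103693934959898
```

View pics/crop1.png

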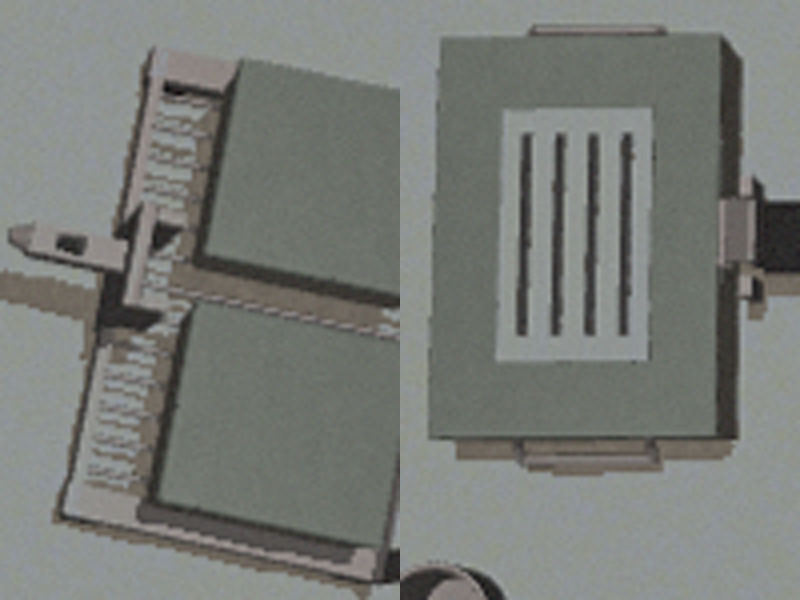

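The crop shows the container nearly square to the world, with yaw about 1.5° and the pad to the right. The stub's tip is at about (402,209) in the top image, with its axis roughly 10° off world y. Next I move above the latch pad with the fingers shut.

>>> drive_tool --rows '[{"delta_pos":[-43.5,-33.2,0],"turn":69.2,"gripper":1},{"delta_pos":[-43.5,-33.2,0],"turn":69.2,"gripper":1},{"delta_pos":[-43.5,-33.2,0],"turn":69.2,"gripper":1},{"delta_pos":[-43.5,-33.2,0],"turn":69.2,"gripper":1},{"delta_pos":[-43.5,-33.2,0],"turn":69.2,"gripper":1},{"delta_pos":[-43.5,-33.2,0],"turn":69.2,"gripper":1},{"delta_pos":[-43.5,-33.2,0],"turn":69.2,"gripper":1},{"delta_pos":[-43.5,-33.2,0],"turn":69.2,"gripper":1},{"delta_pos":[-43.5,-33.2,0],"turn":69.2,"gripper":1},{"delta_pos":[-43.5,-33.2,0],"turn":69.2,"gripper":1}]'

```text
clock: 0.93
eef_pos: [0.436, 0.2399, 0.2311]
ee_rot: [-180.0, 0.0, 91.2]
wrist_force: [0.9, 0.0, 0.3]
gripper_width: 0.0
grip_force: 0.0
```

```bash
cat >> h.py <<'E'
def delta(s,xyz,yaw):
    """shift (cm, tool axes) and turn (deg) from measured pose to world xyz, tool-down yaw"""
    Rm=R.from_euler('xyz',s['ee_rot'],degrees=True)
    t=s['ee_rot'][2]-yaw;t=(t+180)%360-180
    return np.round(Rm.inv().apply(np.array(xyz)-s['eef_pos'])*100,2),round(t,1)
E
python3 - <<'E'
from bench import robot
from h import *
s=robot.read_state();print(s['clock'],s['eef_pos'],s['ee_rot'],s['joint_pos'],s['gripper_width'])
print(delta(s,[.507,.131,.075],91.5))
E
```

```text
0.9333 [0.4360411  0.23993628 0.23114109] [-1.79968835e+02  4.29067634e-03  9.11906847e+01] [1.59330184e+01 2.04861032e+01 1.00025675e+02 4.38761474e-03
 5.95194531e+01 1.47401082e+01] 4.6194845589443435e-05
(array([-11.04,   6.88,  15.61]), np.float64(-0.3))
```

>>> drive_tool --rows '[{"delta_pos":[-11.0,6.9,4],"turn":0,"gripper":1},{"delta_pos":[-11.0,6.9,8],"turn":0,"gripper":1},{"delta_pos":[-11.0,6.9,8],"turn":0,"gripper":1},{"delta_pos":[-11.0,6.9,10],"turn":0,"gripper":1},{"delta_pos":[-11.0,6.9,13],"turn":0,"gripper":1},{"delta_pos":[-11.0,6.9,15.6],"turn":0,"gripper":1},{"delta_pos":[-11.0,6.9,15.6],"turn":0,"gripper":1},{"delta_pos":[-11.0,6.9,15.6],"turn":0,"gripper":1}]'

```text
clock: 1.6
eef_pos: [0.5062, 0.1335, 0.0741]
ee_rot: [-179.8, 0.0, 91.5]
wrist_force: [-0.2, 0.6, 0.2]
gripper_width: -0.0001
grip_force: 0.0
```

```bash
python3 - <<'E'
from bench import robot
from h import *
s=robot.read_state();print(s['clock'],s['eef_pos'],s['ee_rot'],s['wrist_force'])
print(delta(s,[.507,.131,.075],91.5))
p,d=robot.grab_frame("scene");cv2.imwrite("pics/s1.png",cv2.resize(p[150:300,320:500,::-1],None,fx=3.5,fy=3.5))
E
```

```text
1.6 [0.50617124 0.13348208 0.07409423] [-1.79751699e+02  3.11759750e-03  9.14845772e+01] [-0.1546427   0.58414746  0.18160632]
(array([-0.25,  0.08, -0.09]), np.float64(-0.0))
```

View pics/s1.png

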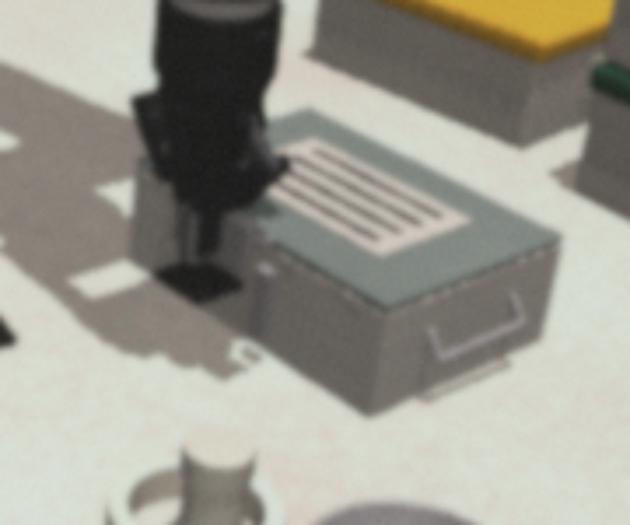

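The fingers are just above the black pad (crop about (200,260)). I press it down about 12 mm, hold, then raise.

>>> drive_tool --rows '[{"delta_pos":[-0.4,0,0.6],"turn":0,"gripper":1},{"delta_pos":[-0.4,0,1.2],"turn":0,"gripper":1},{"delta_pos":[-0.4,0,1.7],"turn":0,"gripper":1},{"delta_pos":[-0.4,0,2.1],"turn":0,"gripper":1},{"delta_pos":[-0.4,0,2.5],"turn":0,"gripper":1},{"delta_pos":[-0.4,0,2.6],"turn":0,"gripper":1},{"delta_pos":[-0.4,0,2.6],"turn":0,"gripper":1},{"delta_pos":[-0.4,0,2.6],"turn":0,"gripper":1},{"delta_pos":[-0.4,0,2.6],"turn":0,"gripper":1}]'

```text
clock: 2.4
eef_pos: [0.5084, 0.129, 0.0499]
ee_rot: [179.9, 0.1, 91.5]
wrist_force: [-0.1, -5.1, 5.5]
gripper_width: -0.0002
grip_force: 3.5
```

```bash
python3 - <<'E'
from bench import robot
from h import *
s=robot.read_state();print(s['eef_pos'],s['wrist_force'])
p,d=robot.grab_frame("top");c=robot.camera_info("top")
W=points(c,d);q=W[195:320,150:260];print("z pct",np.nanpercentile(q[...,2],[50,90,97,99]))
E
```

```text
[0.50836507 0.1290418  0.04993614] [-0.09599968 -5.06787785  5.54725195]
z pct [0.38263889 0.77652432 0.77834843 0.77930072]
```

>>> drive_tool --rows '[{"delta_pos":[-0.6,0,-3],"turn":0,"gripper":1},{"delta_pos":[-2,0,-7],"turn":0,"gripper":1},{"delta_pos":[-4,0,-11],"turn":0,"gripper":1},{"delta_pos":[-4,0,-15],"turn":0,"gripper":1},{"delta_pos":[-4,0,-19],"turn":0,"gripper":1},{"delta_pos":[-4,0,-23],"turn":0,"gripper":1},{"delta_pos":[-4,0,-25],"turn":0,"gripper":-1},{"delta_pos":[-4,0,-25],"turn":0,"gripper":-1}]'

```text
clock: 3.12
eef_pos: [0.5116, 0.09, 0.3049]
ee_rot: [179.3, 0.0, 91.5]
wrist_force: [1.0, -0.3, 1.3]
gripper_width: 0.0234
grip_force: 0.0
```

```bash
python3 - <<'E'
from bench import robot
from h import *
s=robot.read_state();print(s['eef_pos'],s['ee_rot'],s['wrist_force'])
c=robot.camera_info("wrist");Rm=cv2.Rodrigues(c['rvec'])[0];o=-Rm.T@c['tvec']
T=R.from_euler('xyz',s['ee_rot'],degrees=True)
print("cam in tool",T.inv().apply(o-s['eef_pos']),"axis in tool",T.inv().apply(Rm[2]),T.inv().apply(Rm[0]))
p,d=robot.grab_frame("wrist");np.savez("pics/w2.npz",p=p,d=d);p2,d2=robot.grab_frame("top");np.savez("pics/t2.npz",p=p2,d=d2)
cv2.imwrite("pics/w2.png",np.hstack([cv2.resize(p[:,:,::-1],(400,300)),cv2.resize(p2[140:340,130:400,::-1],(400,300))]))
E
```

```text
[0.51155824 0.0900444  0.30486315] [1.79308130e+02 3.88426183e-03 9.15148350e+01] [ 0.98828178 -0.30878653  1.29329629]
cam in tool [ 0.06727682 -0.00115009 -0.14276006] axis in tool [-0.26897474  0.0010239   0.96314669] [ 1.01361224e-04  9.99999459e-01 -1.03476758e-03]
```

View pics/w2.png

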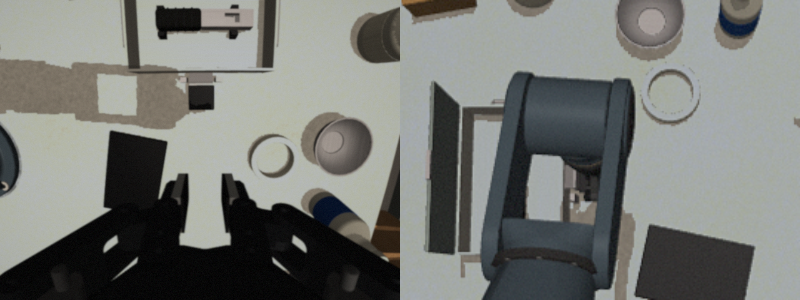

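The right half shows the lid standing open. The left half (wrist camera) shows the handle in the cradles, from about (250,30) to (405,30) in full-resolution pixels. I'll measure the handle and check the clearance of the wrist fork against the open lid.

```bash
python3 - <<'E'
from bench import robot
from h import *
s=robot.read_state()
f=np.load("pics/t2.npz");W=points(robot.camera_info("top"),f['d']);W[f['d']==0]=np.nan
# arm points, near TCP
m=(W[...,2]>.3)&(np.abs(W[...,0]-.51)<.2)&(np.abs(W[...,1]-.1)<.2)
for z in np.arange(.3,.75,.05):
    k=m&(W[...,2]>z)&(W[...,2]<=z+.05)
    if k.sum()>20:print("arm z",round(z,2),k.sum(),"x",np.percentile(W[k][:,0],[1,99]).round(3),"y",np.percentile(W[k][:,1],[1,99]).round(3))
m=(W[...,2]>.1)&(W[...,2]<.3)&(W[...,1]>.27)&(W[...,1]<.42)&(W[...,0]>.36)&(W[...,0]<.65)
print("lid",np.percentile(W[m],[2,50,98],axis=0).round(3))
c=robot.camera_info("wrist");f=np.load("pics/w2.npz");d,p=f['d'],f['p'];V=points(c,d)
print("depth at handle",d[30,260:400:20])
g=p.max(2)
m=np.zeros((480,640),bool);m[0:70,230:420]=1
m&=(V[...,2]>.047)&(V[...,2]<.065)
q=V[m];print(m.sum(),rect(q),np.median(q[:,2]))
uv=np.argwhere(m)
for name,k in(("dark",m&(g<70)),("light",m&(g>=90))):
    print(name,k.sum(),rect(V[k]),np.percentile(V[k],[2,50,98],axis=0).round(4).tolist())
E
```

```text
arm z 0.35 35 x [0.444 0.47 ] y [0.084 0.101]
arm z 0.4 138 x [0.444 0.473] y [0.078 0.099]
arm z 0.45 113 x [0.471 0.483] y [0.071 0.117]
arm z 0.5 70 x [0.473 0.479] y [0.069 0.109]
arm z 0.55 269 x [0.408 0.532] y [0.028 0.134]
arm z 0.6 4873 x [0.368 0.543] y [0.029 0.143]
arm z 0.65 4788 x [0.335 0.479] y [0.037 0.149]
arm z 0.7 3044 x [0.311 0.365] y [0.052 0.14 ]
lid [[0.385 0.336 0.104]
 [0.497 0.343 0.193]
 [0.614 0.35  0.254]]
depth at handle [0.34894854 0.35032868 0.34922233 0.35217035 0.3522753  0.37234738
 0.37256825]
3856 [502.3 264.6 159.9  31.6   2.4] 0.04923710080977811
dark 2166 [459.8 262.   71.9  30.8   1.3] [[0.426, 0.2478, 0.0478], [0.4596, 0.2618, 0.0503], [0.4945, 0.276, 0.0522]]
light 1651 [502.4 265.  160.1  29.3   1.5] [[0.4684, 0.2519, 0.0471], [0.5292, 0.2651, 0.048], [0.5802, 0.2784, 0.0498]]
```

>>> drive_tool --rows '[{"delta_pos":[17.3,-3.9,0],"turn":-90.3,"gripper":-1},{"delta_pos":[17.3,-3.9,0],"turn":-90.3,"gripper":-1},{"delta_pos":[17.3,-3.9,0],"turn":-90.3,"gripper":-1},{"delta_pos":[17.3,-3.9,0],"turn":-90.3,"gripper":-1},{"delta_pos":[17.3,-3.9,0],"turn":-90.3,"gripper":-1},{"delta_pos":[17.3,-3.9,0],"turn":-90.3,"gripper":-1},{"delta_pos":[17.3,-3.9,0],"turn":-90.3,"gripper":-1},{"delta_pos":[17.3,-3.9,0],"turn":-90.3,"gripper":-1},{"delta_pos":[17.3,-3.9,0],"turn":-90.3,"gripper":-1},{"delta_pos":[17.3,-3.9,0],"turn":-90.3,"gripper":-1}]'

```text
clock: 4.05
eef_pos: [0.4633, 0.2615, 0.2963]
ee_rot: [-179.8, -0.3, 163.5]
wrist_force: [0.1, 0.1, 0.1]
gripper_width: 0.0857
grip_force: 0.0
```

```bash
python3 - <<'E'
from bench import robot
from h import *
s=robot.read_state();print(s['eef_pos'],s['ee_rot'],s['joint_pos'])
print(delta(s,[.468,.262,.16],181.8))
E
```

```text
[0.46334305 0.26149581 0.29633161] [-179.8199908    -0.30516489  163.50224973] [ 1.73850514e+01  1.88944461e+01  9.04643481e+01  2.18794725e-02
  7.09949028e+01 -5.61248666e+01]
(array([-0.5 ,  0.22, 13.63]), np.float64(-18.3))
```

>>> drive_tool --rows '[{"delta_pos":[-0.5,0.2,3],"turn":-18.3,"gripper":-1},{"delta_pos":[-0.5,0.2,6],"turn":-18.3,"gripper":-1},{"delta_pos":[-0.5,0.2,10],"turn":-18.3,"gripper":-1},{"delta_pos":[-0.5,0.2,13.6],"turn":-18.3,"gripper":-1},{"delta_pos":[-0.5,0.2,13.6],"turn":-18.3,"gripper":-1},{"delta_pos":[-0.5,0.2,13.6],"turn":-18.3,"gripper":-1}]'

```text
clock: 4.55
eef_pos: [0.4676, 0.2613, 0.1601]
ee_rot: [-179.9, -0.5, -178.6]
wrist_force: [0.4, 0.4, 1.1]
gripper_width: 0.0853
grip_force: 0.0
```

```bash
python3 - <<'E'
from bench import robot
from h import *
s=robot.read_state();print(s['eef_pos'],s['ee_rot'])
c=robot.camera_info("wrist");p,d=robot.grab_frame("wrist")
V=points(c,d);V[d==0]=np.nan
m=(V[...,2]>.046)&(V[...,2]<.062)&(np.abs(V[...,1]-.264)<.03)&(V[...,0]>.40)&(V[...,0]<.60)
q=V[m];print(m.sum(),rect(q),np.percentile(q,[1,50,99],axis=0).round(4).tolist())
for x in np.arange(.43,.59,.02):
    k=m&(np.abs(V[...,0]-x)<.006)
    if k.sum()>30:print(round(x,3),np.percentile(V[k][:,1],[3,97]).round(4),np.median(V[k][:,2]).round(4))
cv2.imwrite("pics/w3.png",p[:,:,::-1])
print(delta(s,[.468,.263,.0205],181.8))
E
```

```text
[0.46760116 0.26129268 0.16013282] [-179.86510053   -0.51617758 -178.59692685]
7071 [508.1 264.5 160.2  31.4   2.2] [[0.429, 0.2478, 0.0503], [0.4885, 0.2638, 0.0542], [0.5856, 0.2786, 0.0566]]
0.43 [0.2478 0.2758] 0.0543
0.45 [0.2479 0.2767] 0.0551
0.47 [0.2485 0.2774] 0.0551
0.49 [0.2492 0.278 ] 0.0551
0.51 [0.2517 0.2771] 0.0533
0.53 [0.2527 0.2778] 0.0533
0.55 [0.2523 0.2785] 0.0532
0.57 [0.2535 0.2789] 0.0533
(array([-0.17,  0.2 , 13.96]), np.float64(-0.4))
```

View pics/w3.png

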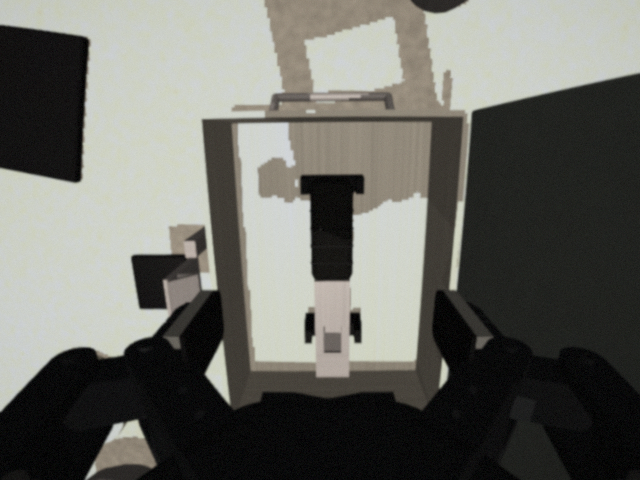

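The grip is dark at (332,230) and the steel tube at (332,330), centred between the open fingers. I descend and grasp.

>>> drive_tool --rows '[{"delta_pos":[-0.25,0.18,3.5],"turn":-0.4,"gripper":-1},{"delta_pos":[-0.25,0.18,7],"turn":-0.4,"gripper":-1},{"delta_pos":[-0.25,0.18,10.5],"turn":-0.4,"gripper":-1},{"delta_pos":[-0.25,0.18,12.5],"turn":-0.4,"gripper":-1},{"delta_pos":[-0.25,0.18,13.9],"turn":-0.4,"gripper":-1},{"delta_pos":[-0.25,0.18,13.9],"turn":-0.4,"gripper":-1},{"delta_pos":[-0.25,0.18,13.9],"turn":-0.4,"gripper":-1}]'

```text
clock: 5.18
eef_pos: [0.4743, 0.2645, 0.0256]
ee_rot: [180.0, 0.1, -178.2]
wrist_force: [-0.6, 0.2, -0.0]
gripper_width: 0.0852
grip_force: 0.0
```

>>> drive_tool --rows '[{"delta_pos":[0,0,0],"turn":0,"gripper":0.3},{"delta_pos":[0,0,0],"turn":0,"gripper":0.6},{"delta_pos":[0,0,0],"turn":0,"gripper":1},{"delta_pos":[0,0,0],"turn":0,"gripper":1},{"delta_pos":[0,0,0],"turn":0,"gripper":1},{"delta_pos":[0,0,0],"turn":0,"gripper":1},{"delta_pos":[0,0,0],"turn":0,"gripper":1},{"delta_pos":[0,0,0],"turn":0,"gripper":1}]'

```text
clock: 5.85
eef_pos: [0.4735, 0.2641, 0.0254]
ee_rot: [180.0, 0.1, -178.2]
wrist_force: [-0.7, -0.3, 8.2]
gripper_width: 0.03
grip_force: 60.4
```

>>> drive_tool --rows '[{"delta_pos":[0,0,-1],"turn":0,"gripper":1},{"delta_pos":[0,0,-3],"turn":0,"gripper":1},{"delta_pos":[0,0,-6],"turn":0,"gripper":1},{"delta_pos":[0,0,-9],"turn":0,"gripper":1},{"delta_pos":[0,0,-12],"turn":0,"gripper":1},{"delta_pos":[0,0,-15],"turn":0,"gripper":1},{"delta_pos":[0,0,-16],"turn":0,"gripper":1},{"delta_pos":[0,0,-16],"turn":0,"gripper":1}]'

```text
clock: 6.52
eef_pos: [0.4743, 0.2645, 0.187]
ee_rot: [179.9, 0.3, -178.2]
wrist_force: [0.7, 0.6, -2.1]
gripper_width: 0.0303
grip_force: 59.8
```

```bash
python3 - <<'E'
from bench import robot
from h import *
s=robot.read_state();print(s['eef_pos'],s['ee_rot'],s['gripper_width'],s['wrist_force'],s['joint_pos'])
# stub from the first top frame: silhouette pixels at stub depth, edges onto z=.094 (top face) 
c=robot.camera_info("top");f=np.load("pics/top0.npz");W=points(c,f['d'])
m=np.zeros((480,640),bool);m[195:235,398:440]=1;m&=(W[...,2]>.075)&(W[...,2]<.105)
for u in range(400,440,3):
    v=np.flatnonzero(m[:,u])
    if len(v):
        e=cast(c,[[u,v[0]],[u,v[-1]]],.094)[:,:2];print(u,v[0],v[-1],e.round(4).tolist(),e.mean(0).round(4),W[v,u,2].round(3).max())
E
```

```text
[0.47431091 0.26446511 0.18703647] [ 179.90383084    0.33680104 -178.17128741] 0.03026698126261843 [ 0.7017013   0.55249255 -2.14155449] [ 1.73473809e+01  2.71900615e+01  9.67799670e+01  3.08978204e-03
  5.56797190e+01 -7.44833486e+01]
403 207 210 [[0.6341, -0.2033], [0.6269, -0.2033]] [ 0.6305 -0.2033] 0.095
406 206 213 [[0.6367, -0.2103], [0.6199, -0.2104]] [ 0.6283 -0.2104] 0.096
409 205 214 [[0.6393, -0.2174], [0.6176, -0.2175]] [ 0.6284 -0.2174] 0.095
412 206 214 [[0.637, -0.2244], [0.6178, -0.2245]] [ 0.6274 -0.2245] 0.099
415 207 215 [[0.6348, -0.2315], [0.6156, -0.2315]] [ 0.6252 -0.2315] 0.101
418 207 216 [[0.6349, -0.2386], [0.6133, -0.2386]] [ 0.6241 -0.2386] 0.099
421 208 216 [[0.6327, -0.2456], [0.6135, -0.2456]] [ 0.6231 -0.2456] 0.103
424 209 217 [[0.6305, -0.2527], [0.6113, -0.2527]] [ 0.6209 -0.2527] 0.101
427 209 218 [[0.6306, -0.2597], [0.6091, -0.2597]] [ 0.6198 -0.2597] 0.1
430 210 228 [[0.6284, -0.2668], [0.5854, -0.2667]] [ 0.6069 -0.2667] 0.101
433 203 228 [[0.6454, -0.2738], [0.5855, -0.2737]] [ 0.6155 -0.2738] 0.103
436 206 228 [[0.6383, -0.2809], [0.5857, -0.2807]] [ 0.612  -0.2808] 0.105
439 205 229 [[0.6409, -0.2879], [0.5835, -0.2877]] [ 0.6122 -0.2878] 0.105
```

>>> drive_tool --rows '[{"delta_pos":[-17.1,-33,0],"turn":101.8,"gripper":1},{"delta_pos":[-17.1,-33,0],"turn":101.8,"gripper":1},{"delta_pos":[-17.1,-33,0],"turn":101.8,"gripper":1},{"delta_pos":[-17.1,-33,0],"turn":101.8,"gripper":1},{"delta_pos":[-17.1,-33,0],"turn":101.8,"gripper":1},{"delta_pos":[-17.1,-33,0],"turn":101.8,"gripper":1},{"delta_pos":[-17.1,-33,0],"turn":101.8,"gripper":1},{"delta_pos":[-17.1,-33,0],"turn":101.8,"gripper":1},{"delta_pos":[-17.1,-33,0],"turn":101.8,"gripper":1},{"delta_pos":[-17.1,-33,0],"turn":101.8,"gripper":1}]'

```text
clock: 7.35
eef_pos: [0.6576, -0.0686, 0.1813]
ee_rot: [180.0, 0.3, 109.5]
wrist_force: [0.2, -0.4, -2.5]
gripper_width: 0.0296
grip_force: 60.1
```

```bash
python3 - <<'E'
from bench import robot
from h import *
s=robot.read_state();print(s['eef_pos'],s['ee_rot'],s['gripper_width'],s['joint_pos'])
print(delta(s,[.655,-.06,.10],80))
E
```

```text
[ 0.65755148 -0.06858418  0.1813391 ] [179.96146826   0.25913738 109.49835982] 0.02962925693315597 [-15.53362152  36.08409125  79.36737828  -0.21081672  64.36837641
 -34.94117139]
(array([0.93, 0.04, 8.13]), np.float64(29.5))
```

>>> drive_tool --rows '[{"delta_pos":[0.9,0,0],"turn":29.5,"gripper":1},{"delta_pos":[0.9,0,0],"turn":29.5,"gripper":1},{"delta_pos":[0.9,0,0],"turn":29.5,"gripper":1},{"delta_pos":[0.9,0,2],"turn":29.5,"gripper":1},{"delta_pos":[0.9,0,5],"turn":29.5,"gripper":1},{"delta_pos":[0.9,0,8.1],"turn":29.5,"gripper":1},{"delta_pos":[0.9,0,8.1],"turn":29.5,"gripper":1},{"delta_pos":[0.9,0,8.1],"turn":29.5,"gripper":1}]'

```text
clock: 8.02
eef_pos: [0.6479, -0.0512, 0.0991]
ee_rot: [-179.5, -0.1, 80.7]
wrist_force: [0.8, -0.4, -2.1]
gripper_width: 0.03
grip_force: 60.3
```

```bash
python3 - <<'E'
from bench import robot
from h import *
s=robot.read_state();print(s['eef_pos'],s['ee_rot'],s['gripper_width'])
c=robot.camera_info("wrist");p,d=robot.grab_frame("wrist");np.savez("pics/w4.npz",p=p,d=d,eef=s['eef_pos'],rot=s['ee_rot'],**{k:c[k] for k in c})
p2,d2=robot.grab_frame("scene");np.savez("pics/s4.npz",p=p2,d=d2)
cv2.imwrite("pics/w4.png",np.hstack([cv2.resize(p[:,:,::-1],(480,360)),cv2.resize(p2[230:380,170:300,::-1],(312,360))]))
E
```

```text
[ 0.64793059 -0.05123905  0.09913328] [-1.79451049e+02 -5.40688517e-02  8.06924341e+01] 0.030025405454308207
```

View pics/w4.png

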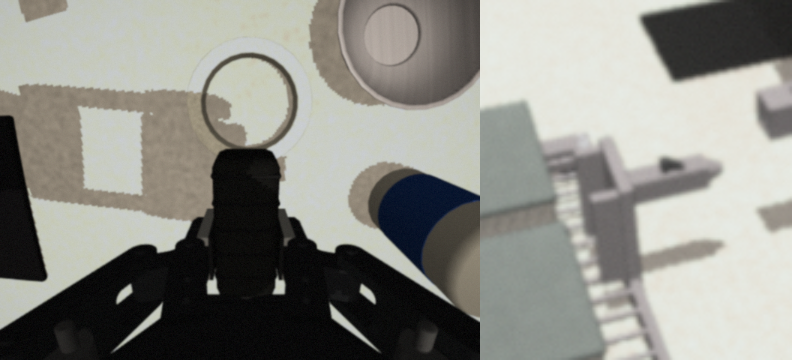

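The wrist view shows only the rear of the grip (about (245,225) in the left half). The scene view shows the stub (crop about (670,175)) and the tube's mouth at upper right (775,110). I'll measure the stub and tube in the fixed cameras' depth, in a frame along the stub.

```bash
cat > loc.py <<'E'
from h import *
O=np.array([.618,-.270,.085]);A=np.radians(80);U=np.array([np.cos(A),np.sin(A),0]);Wv=np.array([np.sin(A),-np.cos(A),0])
def local(P): Q=P-O;return np.stack([Q@U,Q@Wv,Q[...,2]],-1)
def table(L,lo,hi,zlo,zhi,wmax=.03,step=.01):
    ok=(np.abs(L[...,1])<wmax)&(L[...,2]>zlo)&(L[...,2]<zhi)
    for a in np.arange(lo,hi,step):
        k=ok&(L[...,0]>=a)&(L[...,0]<a+step)
        if k.sum()>12:
            q=L[k]*1000;top=q[q[:,2]>np.percentile(q[:,2],98)-6]
            print(int(round(a*1000)),k.sum(),"w",np.percentile(q[:,1],[3,50,97]).round(1),"z",np.percentile(q[:,2],[5,50,95]).round(1),"top w",np.percentile(top[:,1],[4,96]).round(1))
E
python3 - <<'E'
from bench import robot
from loc import *
p,d=robot.grab_frame("top");np.savez("pics/t4.npz",p=p,d=d)
for n,f in(("top","t4"),("scene","s4")):
    d=np.load(f"pics/{f}.npz")['d'];W=points(robot.camera_info(n),d);W[d==0]=np.nan
    L=local(W);print(n,"stub");table(L,-.01,.08,-.012,.025,.03)
    print(n,"tube");table(L,.09,.2,-.01,.06,.035)
E
```

```text
top stub
-10 96 w [-29.8  -0.8  27.9] z [-5.7 22.3 24.8] top w [-28.1  26.9]
0 61 w [-26.5  -2.8  13.8] z [-7.1  7.7 21.3] top w [-25.6  13. ]
10 38 w [-6.8  0.4 10.3] z [-3.7  8.3 13. ] top w [-6.5 10.4]
20 38 w [-6.4 -0.1 10.9] z [-7.6  8.5 18.4] top w [-0.7  5.7]
30 41 w [-6.3 -0.3 10.9] z [-6.2 11.1 17.6] top w [-4.2  5.9]
40 39 w [-6.4  1.5 11.5] z [-1.8  8.  12.9] top w [-4.7  9. ]
50 38 w [-6.2  1.7 11.9] z [ 0.3  8.  13.4] top w [-5.7  8.2]
60 24 w [-2.9  1.7 10.1] z [-3.   3.3  9.1] top w [-1.8  5.2]
top tube
100 33 w [-17.3  -6.2   7.9] z [31.  44.7 49. ] top w [-16.8   7.6]
110 62 w [-17.3  -7.5   8.1] z [26.1 45.4 50.1] top w [-16.1   7.4]
120 62 w [-17.7  -4.5   8.5] z [19.4 44.2 49.6] top w [-15.5   8.5]
130 62 w [-18.   -1.3   8.7] z [18.7 38.  49.7] top w [-17.4   8.1]
140 58 w [-18.   -1.9   7.6] z [18.7 36.8 48.5] top w [-16.1   8.5]
150 59 w [-17.4  -6.8   8. ] z [22.7 43.8 48.3] top w [-16.    8.1]
160 24 w [-18.2  -9.1   7.7] z [29.7 45.9 48.1] top w [-16.    6.4]
scene stub
-10 17 w [-28.4  -0.2  24.5] z [23.8 24.6 24.9] top w [-27.9  24. ]
0 71 w [-6.3  9.6 12.
[... 479 characters left out ...]
8.6   7.9]
110 130 w [-17.5   6.4   8.9] z [21.6 42.2 46.3] top w [-17.9   8. ]
120 114 w [-17.7   6.4   9.2] z [21.4 40.4 46.2] top w [-18.6   8. ]
130 114 w [-18.    5.9   8.4] z [20.7 36.7 45.9] top w [-18.8   8.1]
140 123 w [-18.5   5.6   8.4] z [21.2 37.4 46. ] top w [-18.    8.2]
150 125 w [-18.5   5.2   8. ] z [21.3 41.2 46.4] top w [-18.6   7.5]
160 120 w [-18.6   5.7   8.1] z [21.7 41.8 46.4] top w [-19.1   8. ]
170 116 w [-18.2   5.6   7.9] z [21.5 42.8 46.4] top w [-19.1   7. ]
180 118 w [-18.3   5.    7.9] z [21.2 41.6 46.4] top w [-18.6   7.1]
190 121 w [-16.3   6.    9.7] z [21.7 44.3 48.3] top w [-17.1   8.9]
200 178 w [-25.    7.2  15.6] z [22.7 45.9 54.6] top w [-28.4  18.8]
```

>>> drive_tool --rows '[{"delta_pos":[0,1.12,1.5],"turn":1.5,"gripper":1},{"delta_pos":[0,1.12,3.05],"turn":1.5,"gripper":1},{"delta_pos":[0,1.12,3.05],"turn":1.5,"gripper":1},{"delta_pos":[0,1.12,3.05],"turn":1.5,"gripper":1},{"delta_pos":[0,1.12,3.05],"turn":1.5,"gripper":1}]'

```text
clock: 8.58
eef_pos: [0.663, -0.0539, 0.0745]
ee_rot: [179.9, 0.0, 79.2]
wrist_force: [0.4, 0.3, -2.9]
gripper_width: 0.0302
grip_force: 60.4
```

```bash
python3 - <<'E'
from bench import robot
from loc import *
s=robot.read_state();print(s['eef_pos'],s['ee_rot'],local(s['eef_pos'])*1000)
for n in("top","scene"):
    D=[]
    for i in range(5):
        p,d=robot.grab_frame(n);D.append(np.where(d==0,np.nan,d))
    d=np.nanmedian(D,0);W=points(robot.camera_info(n),d)
    L=local(W);print(n);table(L,.01,.2,-.015,.03,.022)
E
```

```text
[ 0.66300356 -0.05394868  0.07449724] [1.79864148e+02 8.48618650e-03 7.92139868e+01] [220.58380011   6.80293906 -10.50275823]
top
10 37 w [-6.8  0.8 10.8] z [-4.2  8.3 11.2] top w [-6.7 10.8]
20 38 w [-6.4 -0.1 10.9] z [-3.1  9.1 17.8] top w [-0.6  6.3]
30 40 w [-6.8  0.3 11.5] z [-0.7  9.4 17.6] top w [-2.1  5.5]
40 40 w [-6.3  1.4 11.6] z [-1.6  8.5 11.3] top w [-5.1 11.5]
50 38 w [-6.1  1.9 11.3] z [-0.6  8.  10.2] top w [-5.2 11.3]
60 24 w [-3.4  1.   9.5] z [-2.9  4.7  7.8] top w [-2.   7.1]
100 31 w [-9.   3.1 17.1] z [ 3.8 16.1 17.4] top w [-7.6 17. ]
110 58 w [-8.5  2.6 17.4] z [-0.  16.2 18.3] top w [-8.1 17.3]
120 61 w [-8.4  3.9 17.3] z [-8.3 15.2 18.1] top w [-8.1 17.4]
130 59 w [-8.1  8.  18. ] z [-9.5  4.2 17.3] top w [-7.9 18.3]
140 57 w [-8.   7.6 17.7] z [-9.7  2.7 18.1] top w [-7.7 18.8]
150 56 w [-7.9  2.9 17.3] z [-5.4 16.2 18.7] top w [-7.1 17.3]
160 27 w [-7.9  0.9 18.4] z [ 4.1 15.9 18.7] top w [-6.8 18.4]
scene
10 93 w [-4.9 10.2 11.6] z [-6.1  8.2 10.7] top w [-5.3 11.3]
20 101 w [-4.5 10.1 11.8] z [-5.9  9.7 18.5] top w [-1.3  7.3]
30 90 w [-0.1 10.5 12. ] z
[... 161 characters left out ...]
0 27 w [-0.2  6.1  8.6] z [-0.5  4.9  7.8] top w [-0.2  8.4]
100 155 w [-9.2  6.7 17.6] z [-7.9  5.5 17.4] top w [-8.4 17.3]
110 126 w [-8.6 15.7 17.4] z [-8.1 14.  17.8] top w [-8.9 17.2]
120 110 w [-7.6 16.4 18. ] z [-7.2 12.8 17.7] top w [-8.6 18. ]
130 126 w [-7.6 16.6 17.7] z [-7.5  8.8 17.5] top w [-8.1 17.4]
140 115 w [-7.5 16.5 17.9] z [-7.4  8.8 17.7] top w [-8.8 17.7]
150 131 w [-7.6 16.4 18.1] z [-6.5 13.9 17.7] top w [-8.4 17.7]
160 119 w [-7.6 16.8 18.3] z [-7.1 13.7 17.9] top w [-7.9 17.9]
170 113 w [-8.  17.  18.4] z [-6.8 14.9 17.8] top w [-8.1 17.7]
180 117 w [-6.7 16.9 18.7] z [-7.  14.8 17.7] top w [-7.4 18.6]
190 125 w [-6.  18.4 20.8] z [-5.8 15.5 19.8] top w [-6.6 20.2]
```

>>> drive_tool --rows '[{"delta_pos":[0,-0.04,0.28],"turn":0,"gripper":1},{"delta_pos":[0,-0.04,0.28],"turn":0,"gripper":1},{"delta_pos":[0,-0.04,0.28],"turn":0,"gripper":1},{"delta_pos":[0,-0.04,0.28],"turn":0,"gripper":1}]'

```text
clock: 9.42
eef_pos: [0.6618, -0.0537, 0.0698]
ee_rot: [-180.0, -0.0, 79.2]
wrist_force: [0.7, 0.5, -2.5]
gripper_width: 0.03
grip_force: 60.4
```

```bash
cat > look.py <<'E'
from bench import robot
from loc import *
def look(lo=.01,hi=.2,names=("top","scene"),n=5):
    s=robot.read_state();print(s['clock'],s['eef_pos'],s['ee_rot'],local(s['eef_pos'])*1000,s['wrist_force'])
    for nm in names:
        D=[np.where((d:=robot.grab_frame(nm)[1])==0,np.nan,d) for i in range(n)]
        print(nm);table(local(points(robot.camera_info(nm),np.nanmedian(D,0))),lo,hi,-.015,.03,.022)
E
python3 -c "
from look import *
look(.01,.17,('scene',),3)"
```

```text
9.4167 [ 0.66176962 -0.05371647  0.06983828] [-1.79983921e+02 -8.59481200e-04  7.92017630e+01] [220.59820911   5.54742032 -15.16172285] [ 0.73778121  0.48785103 -2.48580806]
scene
10 92 w [-5.8  9.9 12.1] z [-6.2  8.3 11. ] top w [-5.9 11. ]
20 101 w [-4.6  9.7 12. ] z [-5.9  9.3 18.3] top w [-1.8  7.1]
30 90 w [-0.9 10.5 12.1] z [-5.8  8.8 16.7] top w [-1.8  6.7]
40 89 w [-5.3 10.6 12.1] z [-5.8  8.6 11.2] top w [-6.1 11.8]
50 71 w [-4.7  9.5 12.2] z [-5.5  7.1 10.9] top w [-4.8 12. ]
60 26 w [0.5 6.1 8.8] z [-0.9  4.8  8. ] top w [0.4 7.2]
100 153 w [-9.4  5.6 17. ] z [-12.    2.3  13.9] top w [-9.7 16.4]
110 129 w [-8.9 15.1 17.1] z [-10.7   9.8  14.2] top w [-9.1 16.8]
120 109 w [-9.5 15.3 17.4] z [-11.4  10.1  14.2] top w [-9.8 16.6]
130 122 w [-9.2 15.9 17.4] z [-11.    5.6  14.1] top w [-10.   17.1]
140 119 w [-8.4 15.3 17.5] z [-10.2   5.5  14. ] top w [-9.2 16.6]
150 128 w [-8.3 15.8 17.9] z [-11.4  10.3  14.3] top w [-8.1 17.4]
160 115 w [-8.1 15.8 18. ] z [-10.2  11.1  14.5] top w [-8.6 17.3]look.py:7: RuntimeWarning: All-NaN slice encountered
  print(nm);table(local(points(robot.camera_info(nm),np.nanmedian(D,0))),lo,hi,-.015,.03,.022)
```

>>> drive_tool --rows '[{"delta_pos":[-0.8,0.02,-0.1],"turn":0.1,"gripper":1},{"delta_pos":[-1.8,0.02,-0.1],"turn":0.1,"gripper":1},{"delta_pos":[-2.8,0.02,-0.1],"turn":0.1,"gripper":1},{"delta_pos":[-3.6,0.02,-0.1],"turn":0.1,"gripper":1},{"delta_pos":[-4.2,0.02,-0.1],"turn":0.1,"gripper":1},{"delta_pos":[-4.7,0.02,-0.1],"turn":0.1,"gripper":1},{"delta_pos":[-5.0,0.02,-0.1],"turn":0.1,"gripper":1},{"delta_pos":[-5.0,0.02,-0.1],"turn":0.1,"gripper":1},{"delta_pos":[-5.0,0.02,-0.1],"turn":0.1,"gripper":1}]'

```text
clock: 10.32
eef_pos: [0.6526, -0.103, 0.071]
ee_rot: [-180.0, -0.0, 79.1]
wrist_force: [-0.3, 0.3, -2.4]
gripper_width: 0.0305
grip_force: 60.4
```

```bash
python3 -W ignore -c "
from look import *
look(.0,.13,('top','scene'),3)"
```

```text
10.3167 [ 0.65262597 -0.10299053  0.07099377] [-1.79995524e+02 -1.11258345e-02  7.90803454e+01] [170.48495323   5.09903337 -14.00622989] [-0.33067867  0.25329061 -2.42037193]
top
0 55 w [-21.5  -3.1  11.3] z [-7.6  8.4 23.4] top w [-21.2  -6.1]
10 38 w [-6.7  0.5 10.1] z [-4.   7.9 11.8] top w [-5.1 10.1]
20 38 w [-6.9 -1.2 11.1] z [-4.7  8.6 17.6] top w [-0.8  6. ]
30 39 w [-6.3 -0.  11.2] z [-3.4 10.2 17.7] top w [-2.7  8.9]
40 42 w [-6.1  0.9 11. ] z [-4.2  8.4 11.2] top w [-5.9 11. ]
50 43 w [-10.3   0.8  14.1] z [ 3.3 10.9 15.4] top w [-9.8 14.3]
60 58 w [-10.5   0.2  15.7] z [-2.2 12.6 16.1] top w [-9.6 15.1]
70 62 w [-10.3   3.   15.7] z [-11.5  10.8  15.1] top w [-8.7 15.6]
80 58 w [-10.1   5.9  15.3] z [-13.    0.1  15.9] top w [-9.6 16.2]
90 58 w [-10.    6.7  16.6] z [-13.6   2.8  15.5] top w [-9.6 17.3]
100 13 w [-9.8 -6.4  8.3] z [-5.1 10.5 15.9] top w [-7.8  9.6]
scene
0 71 w [-7.   9.8 11.9] z [-5.5  8.9 11. ] top w [-7.2 12. ]
10 91 w [-5.4 10.1 11.8] z [-6.2  7.9 10.8] top w [-5.9 11.3]
20 103 w [-4.4  9.9 12.2] z [-6.6  9.5 18.3] top w [-0.8  7.1]
30 89 w [-0.4 10.3 12.4] z [-5.7  8.8 17.1] top w [-2.1  7.4]
40 88 w [-4.7 10.6 12.3] z [-5.6  8.7 11.1] top w [-4.9 11.9]
50 132 w [-9.6 11.5 16.8] z [-9.7  9.7 14.9] top w [-9.9 15.8]
60 128 w [-9.3 14.6 16.7] z [-9.7 12.9 15.1] top w [-10.  16.]
70 125 w [-8.8 15.1 17.2] z [-10.3  10.2  15.1] top w [-9.5 16.3]
80 120 w [-10.   14.7  17. ] z [-9.8  6.5 15. ] top w [-10.1  16.9]
90 130 w [-9.1 15.2 17. ] z [-9.2  6.5 14.9] top w [-9.6 16.5]
100 133 w [-9.4 14.7 17. ] z [-9.7 11.9 15.5] top w [-9.3 15.8]
110 128 w [-8.6 15.7 17.7] z [-9.7 11.5 15.6] top w [-8.8 16.8]
120 119 w [-9.2 15.5 17.3] z [-10.1  13.2  15.3] top w [-9.3 16.6]
```

>>> drive_tool --rows '[{"delta_pos":[-0.7,0,0],"turn":0,"gripper":1},{"delta_pos":[-1.4,0,0],"turn":0,"gripper":1},{"delta_pos":[-2.0,0,0],"turn":0,"gripper":1},{"delta_pos":[-2.5,0,0],"turn":0,"gripper":1},{"delta_pos":[-3.0,0,0],"turn":0,"gripper":1},{"delta_pos":[-3.5,0,0],"turn":0,"gripper":1},{"delta_pos":[-4.0,0,0],"turn":0,"gripper":1},{"delta_pos":[-4.4,0,0],"turn":0,"gripper":1},{"delta_pos":[-4.7,0,0],"turn":0,"gripper":1},{"delta_pos":[-4.7,0,0],"turn":0,"gripper":1}]'

```text
clock: 11.45
eef_pos: [0.6438, -0.1505, 0.0712]
ee_rot: [180.0, 0.1, 79.1]
wrist_force: [-0.4, -1.6, 1.3]
gripper_width: 0.0301
grip_force: 61.0
```

>>> drive_tool --rows '[{"delta_pos":[-0.2,0,0],"turn":0,"gripper":1},{"delta_pos":[-0.4,0,0],"turn":0,"gripper":1},{"delta_pos":[-0.4,0,0],"turn":0,"gripper":1},{"delta_pos":[-0.4,0,0],"turn":0,"gripper":1}]'

```text
clock: 11.78
eef_pos: [0.6426, -0.1535, 0.0704]
ee_rot: [-180.0, 0.0, 79.1]
wrist_force: [0.2, -2.1, -1.9]
gripper_width: 0.0299
grip_force: 60.6
```

>>> drive_tool --rows '[{"delta_pos":[-0.15,0,0],"turn":0,"gripper":1},{"delta_pos":[-0.3,0,0],"turn":0,"gripper":1},{"delta_pos":[-0.3,0,0],"turn":0,"gripper":1},{"delta_pos":[-0.3,0,0],"turn":0,"gripper":1}]'

```text
clock: 12.12
eef_pos: [0.6421, -0.1557, 0.0706]
ee_rot: [-179.9, -0.0, 79.1]
wrist_force: [-0.5, -0.4, -2.8]
gripper_width: 0.0298
grip_force: 60.6
```

```bash
python3 -W ignore -c "
from look import *
look(-.01,.06,('top','scene'),3)
p,d=robot.grab_frame('scene');p2,d=robot.grab_frame('top')
cv2.imwrite('pics/s5.png',np.hstack([cv2.resize(p[250:370,180:300,::-1],(400,400),interpolation=2),cv2.resize(p2[170:250,380:460,::-1],(400,400),interpolation=2)]))"
```

```text
12.1167 [ 0.64213582 -0.15570418  0.07060714] [-1.79946387e+02 -2.78311262e-02  7.90875238e+01] [116.75055484   3.92188045 -14.3928565 ] [-0.45238306 -0.35897236 -2.77333814]
top
-10 88 w [-20.    2.3  21.1] z [11.7 24.1 26.6] top w [-19.6  20.4]
0 70 w [-19.3  -4.   13.9] z [-7.1 11.8 20. ] top w [-18.3   3.7]
10 58 w [-11.5  -0.5  14.3] z [-5.2 11.7 15.4] top w [-10.   13.7]
20 59 w [-11.3  -0.1  14.6] z [-2.8 11.4 17.9] top w [-6.7 12.7]
30 37 w [-11.5  -3.   12.4] z [-3.4 11.7 16.7] top w [-10.3  13.2]
scene
-10 91 w [-19.8   0.7  21.4] z [25.1 26.  27. ] top w [-19.2  20.5]
0 118 w [-10.1  14.4  16.1] z [-10.4  12.6  15. ] top w [-10.4  15.7]
10 139 w [-8.7 14.6 16.1] z [-10.2  12.   15.2] top w [-9.6 15.8]
20 138 w [-8.2 14.4 16.6] z [-9.9 11.3 18.2] top w [-9.1 15.3]
30 132 w [-9.9 14.6 16.4] z [-10.   10.8  15.9] top w [-10.3  16. ]
40 138 w [-9.1 14.9 16.8] z [-9.6 10.3 15.2] top w [-9.9 16.3]
50 132 w [-9.7 15.  17. ] z [-10.4  11.9  15.3] top w [-10.   16.2]
```

View pics/s5.png

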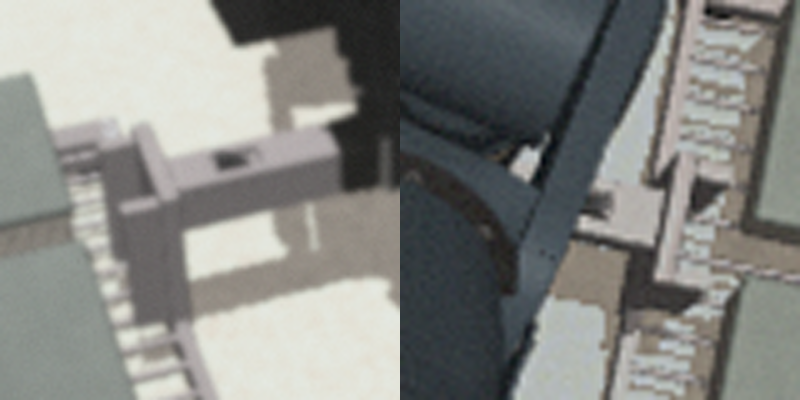

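The tube is up against or close to the plate, with the dark button ramp showing in the hole at about (237,157). I push gently until there is firm contact.

>>> drive_tool --rows '[{"delta_pos":[-0.15,0,0],"turn":0,"gripper":1},{"delta_pos":[-0.3,0,0],"turn":0,"gripper":1},{"delta_pos":[-0.3,0,0],"turn":0,"gripper":1},{"delta_pos":[-0.3,0,0],"turn":0,"gripper":1}]'

```text
clock: 12.85
eef_pos: [0.6423, -0.1565, 0.0711]
ee_rot: [-180.0, -0.2, 79.1]
wrist_force: [1.6, 5.7, -1.6]
gripper_width: 0.0303
grip_force: 60.6
```

>>> drive_tool --rows '[{"delta_pos":[-0.15,0,0],"turn":0,"gripper":1},{"delta_pos":[-0.2,0,0],"turn":0,"gripper":1},{"delta_pos":[-0.2,0,0],"turn":0,"gripper":1},{"delta_pos":[-0.2,0,0],"turn":0,"gripper":1}]'

```text
clock: 13.18
eef_pos: [0.6422, -0.1566, 0.0713]
ee_rot: [-180.0, -0.3, 79.1]
wrist_force: [2.9, 11.7, -0.3]
gripper_width: 0.0303
grip_force: 60.7
```

>>> drive_tool --rows '[{"delta_pos":[0.4,0,0],"turn":0,"gripper":1},{"delta_pos":[0.4,0,0],"turn":0,"gripper":1},{"delta_pos":[0.4,0,0],"turn":0,"gripper":0.2},{"delta_pos":[0.4,0,0],"turn":0,"gripper":-0.3},{"delta_pos":[0.4,0,0],"turn":0,"gripper":-0.3},{"delta_pos":[0.4,0,0],"turn":0,"gripper":-0.3},{"delta_pos":[0.4,0,0],"turn":0,"gripper":-0.3}]'

```text
clock: 13.77
eef_pos: [0.6424, -0.1575, 0.0713]
ee_rot: [180.0, 0.0, 79.1]
wrist_force: [-0.3, 0.6, -1.4]
gripper_width: 0.0554
grip_force: 0.0
```

>>> drive_tool --rows '[{"delta_pos":[0,0,-1.5],"turn":0,"gripper":-0.3},{"delta_pos":[0,0,-4],"turn":0,"gripper":-0.3},{"delta_pos":[0,0,-8],"turn":0,"gripper":-0.3},{"delta_pos":[0,0,-12],"turn":0,"gripper":-0.3},{"delta_pos":[0,0,-16],"turn":0,"gripper":-0.3},{"delta_pos":[0,0,-20],"turn":0,"gripper":1},{"delta_pos":[0,0,-24],"turn":0,"gripper":1},{"delta_pos":[0,0,-26],"turn":0,"gripper":1},{"delta_pos":[0,0,-26],"turn":0,"gripper":1}]'

```text
clock: 14.52
eef_pos: [0.645, -0.1583, 0.3387]
ee_rot: [179.2, 0.2, 79.1]
wrist_force: [-0.3, 0.2, 0.9]
gripper_width: 0.0076
grip_force: 0.0
```

```bash
python3 -W ignore -c "
from look import *
look(-.01,.17,('scene',),3)
s=robot.read_state();print(s['joint_pos'],s['gripper_width'])"
```

```text
14.5167 [ 0.64504477 -0.15826897  0.33868963] [179.21257124   0.18169992  79.09333873] [114.72985819   7.23201249 253.6896275 ] [-0.32772838  0.19396241  0.90306039]
scene
-10 89 w [-20.1   0.7  21.2] z [25.  26.1 27.1] top w [-19.7  20.9]
0 119 w [-9.5 14.2 16.3] z [-10.8  11.3  14.1] top w [-9.8 15.7]
10 136 w [-9.3 14.7 16.8] z [-10.9  10.8  14.1] top w [-9.9 16.1]
20 140 w [-10.   14.8  16.7] z [-11.6  10.6  18.2] top w [-9.1 15.1]
30 131 w [-9.3 15.1 16.8] z [-11.2  10.1  16.1] top w [-10.3  16.6]
40 138 w [-9.  15.1 17.1] z [-11.2  10.1  13.9] top w [-9.6 16.6]
50 130 w [-10.   15.2  17. ] z [-11.1  11.1  13.9] top w [-10.2  16.6]
60 128 w [-9.5 14.5 16.7] z [-11.   10.8  14.1] top w [-9.7 15.5]
70 135 w [-9.  14.8 16.9] z [-11.6  10.   13.9] top w [-9.8 16. ]
80 138 w [-8.1 15.  18.5] z [-10.6  10.9  15.1] top w [-9.  17.5]
90 127 w [-8.4 16.5 19. ] z [-11.8  12.6  16. ] top w [-8.6 18.1]
100 137 w [-6.7 17.2 19.2] z [-10.7  11.4  15.8] top w [-7.2 18.2]
110 123 w [-7.5 17.2 19.5] z [-10.1  12.   15.8] top w [-8.4 18.6]
120 133 w [-7.9 17.4 19.3] z [-10.   11.5  15.8] top w [-8.5 18.6]
130 126 w [-7.  17.3 19.3] z [-10.9  12.   15.8] top w [-7.6 18.6]
140 131 w [-7.2 17.8 19.8] z [-10.   11.9  15.9] top w [-8.  18.9]
150 70 w [-9.8 17.3 19.5] z [-10.8  11.8  15.3] top w [-10.   19.2]
[-2.34066333e+01  2.82623050e+01  6.93744613e+01 -6.08449403e-03
  8.24494225e+01 -1.24987515e+01] 2.0186894464835607e-05
```

The handle is home: its rear end is near 157 mm from the plate and the button stands 4 mm above the tube's top. Next I go over and behind the open lid with the fingers shut.

>>> drive_tool --rows '[{"delta_pos":[54,-24.8,0],"turn":-12.4,"gripper":1},{"delta_pos":[54,-24.8,0],"turn":-12.4,"gripper":1},{"delta_pos":[54,-24.8,0],"turn":-12.4,"gripper":1},{"delta_pos":[54,-24.8,0],"turn":-12.4,"gripper":1},{"delta_pos":[54,-24.8,0],"turn":-12.4,"gripper":1},{"delta_pos":[54,-24.8,0],"turn":-12.4,"gripper":1},{"delta_pos":[54,-24.8,0],"turn":-12.4,"gripper":1},{"delta_pos":[54,-24.8,0],"turn":-12.4,"gripper":1},{"delta_pos":[54,-24.8,0],"turn":-12.4,"gripper":1},{"delta_pos":[54,-24.8,0],"turn":-12.4,"gripper":1}]'

```text
clock: 15.5
eef_pos: [0.5411, 0.2492, 0.3284]
ee_rot: [-179.7, 0.1, 91.5]
wrist_force: [0.9, -0.1, 0.0]
gripper_width: -0.0003
grip_force: 0.0
```

```bash
python3 - <<'E'
from bench import robot
from h import *
s=robot.read_state();print(s['eef_pos'],s['ee_rot'])
print(delta(s,[.504,.42,.32],91.5))
E
```

```text
[0.54109373 0.24921365 0.32837391] [-1.79710022e+02  6.89188352e-02  9.14865737e+01]
(array([17.17, -3.26,  0.83]), np.float64(-0.0))
```

>>> drive_tool --rows '[{"delta_pos":[4.2,-1,0],"turn":0,"gripper":1},{"delta_pos":[8.4,-2,0],"turn":0,"gripper":1},{"delta_pos":[12.5,-3,0],"turn":0,"gripper":1},{"delta_pos":[16.2,-3.3,0],"turn":0,"gripper":1},{"delta_pos":[16.2,-3.3,0],"turn":0,"gripper":1},{"delta_pos":[16.2,-3.3,0],"turn":0,"gripper":1},{"delta_pos":[16.2,-3.3,3.5],"turn":0,"gripper":1},{"delta_pos":[16.2,-3.3,7],"turn":0,"gripper":1},{"delta_pos":[16.2,-3.3,10.5],"turn":0,"gripper":1},{"delta_pos":[16.2,-3.3,12],"turn":0,"gripper":1}]'

```text
clock: 16.33
eef_pos: [0.503, 0.4049, 0.2045]
ee_rot: [-179.4, 0.4, 91.4]
wrist_force: [-1.4, 0.4, -1.0]
gripper_width: 0.0003
grip_force: 0.0
```

```bash
python3 - <<'E'
from bench import robot
from h import *
robot.grab_frame("scene");robot.grab_frame("scene");robot.grab_frame("scene")
s=robot.read_state();print(s['eef_pos'],s['ee_rot'],s['wrist_force'])
yh,zh=.347,.076
for t,r in zip([86,80,72,64,56,48,40,32,24,17,10,6],np.linspace(.130,.154,12)):
    a=np.radians(t);y=yh-r*np.cos(a)+.006*np.sin(a)+.011;z=zh+r*np.sin(a)+.006*np.cos(a)
    print(t,round(y,4),round(z,4),delta(s,[.504,y,z],91.5)[0])
E
```

```text
[0.5050892  0.40646808 0.20840795] [-179.69301329    0.1917385    91.39306574] [ 0.03572037 -0.53002294  0.07713211]
86 0.3549 0.2061 [-5.15 -0.23  0.25]
80 0.341 0.2072 [-6.55 -0.27  0.14]
72 0.3222 0.2056 [-8.42 -0.31  0.31]
64 0.3035 0.2014 [-10.29  -0.36   0.74]
56 0.2854 0.1944 [-12.1   -0.4    1.45]
48 0.2682 0.1847 [-13.81  -0.43   2.42]
40 0.2522 0.1726 [-15.4   -0.46   3.64]
32 0.238 0.1581 [-16.82  -0.49   5.09]
24 0.2257 0.1415 [-18.04  -0.51   6.76]
17 0.2167 0.1255 [-18.95  -0.53   8.36]
10 0.2095 0.1083 [-19.65  -0.53  10.08]
6 0.2055 0.0981 [-20.05  -0.54  11.1 ]
```

>>> drive_tool --rows '[{"delta_pos":[-2.5,-0.1,0.1],"turn":0,"gripper":1},{"delta_pos":[-4.5,-0.2,0.2],"turn":0,"gripper":1},{"delta_pos":[-6.5,-0.3,0.2],"turn":0,"gripper":1},{"delta_pos":[-8.4,-0.3,0.3],"turn":0,"gripper":1},{"delta_pos":[-10.3,-0.4,0.7],"turn":0,"gripper":1},{"delta_pos":[-12.1,-0.4,1.4],"turn":0,"gripper":1},{"delta_pos":[-13.8,-0.4,2.4],"turn":0,"gripper":1},{"delta_pos":[-15.4,-0.4,3.6],"turn":0,"gripper":1},{"delta_pos":[-15.4,-0.4,3.6],"turn":0,"gripper":1},{"delta_pos":[-15.4,-0.4,3.6],"turn":0,"gripper":1}]'

```text
clock: 17.32
eef_pos: [0.5069, 0.2541, 0.1764]
ee_rot: [179.9, -0.0, 91.4]
wrist_force: [0.3, -0.6, 1.5]
gripper_width: 0.0003
grip_force: 0.4
```

```bash
python3 - <<'E'
from bench import robot
from h import *
p,d=robot.grab_frame("scene");s=robot.read_state();print(s['eef_pos'],s['wrist_force'])
cv2.imwrite("pics/s6.png",cv2.resize(p[60:300,320:560,::-1],(560,560),interpolation=2))
for y,z in((.238,.158),(.2257,.1415),(.2167,.1255),(.2095,.1083),(.2055,.0981),(.203,.088),(.202,.082),(.202,.076)):print(delta(s,[.505,y,z],91.5)[0])
E
```

```text
[0.50712771 0.25489162 0.17663653] [-0.88252738 -0.92943487  0.89119475]
[-1.69 -0.26  1.86]
[-2.92 -0.29  3.51]
[-3.82 -0.32  5.11]
[-4.54 -0.34  6.83]
[-4.94 -0.36  7.85]
[-5.19 -0.36  8.86]
[-5.29 -0.37  9.46]
[-5.29 -0.37 10.06]
```

View pics/s6.png

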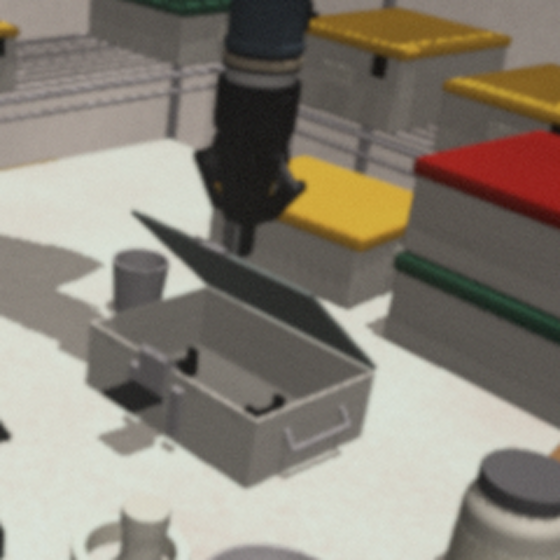

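The lid is at about 45°, pushed by the fingertips at (240,250), and the container is empty. I carry on down the arc.

>>> drive_tool --rows '[{"delta_pos":[-1.0,0,1.0],"turn":0,"gripper":1},{"delta_pos":[-1.8,0,1.9],"turn":0,"gripper":1},{"delta_pos":[-2.9,0,3.5],"turn":0,"gripper":1},{"delta_pos":[-3.8,0,5.1],"turn":0,"gripper":1},{"delta_pos":[-4.5,0,6.6],"turn":0,"gripper":1},{"delta_pos":[-4.9,0,7.6],"turn":0,"gripper":1},{"delta_pos":[-5.1,0,8.3],"turn":0,"gripper":1},{"delta_pos":[-5.1,0,8.6],"turn":0,"gripper":1},{"delta_pos":[-5.1,0,8.6],"turn":0,"gripper":1},{"delta_pos":[-5.1,0,8.6],"turn":0,"gripper":1}]'

```text
clock: 18.2
eef_pos: [0.5074, 0.2041, 0.0891]
ee_rot: [180.0, 0.0, 91.5]
wrist_force: [-0.5, 0.8, -0.5]
gripper_width: 0.0002
grip_force: 0.0
```

>>> drive_tool --rows '[{"delta_pos":[0,0,0.2],"turn":0,"gripper":1},{"delta_pos":[0,0,0.4],"turn":0,"gripper":1},{"delta_pos":[0,0,0.6],"turn":0,"gripper":1},{"delta_pos":[0,0,0.8],"turn":0,"gripper":1},{"delta_pos":[0,0,0.8],"turn":0,"gripper":1},{"delta_pos":[0,0,0.8],"turn":0,"gripper":1}]'

```text
clock: 18.7
eef_pos: [0.5076, 0.2039, 0.0815]
ee_rot: [180.0, -0.0, 91.5]
wrist_force: [0.0, -0.8, 5.0]
gripper_width: 0.0002
grip_force: 2.6
```

>>> drive_tool --rows '[{"delta_pos":[0,0,0.2],"turn":0,"gripper":1},{"delta_pos":[0,0,0.4],"turn":0,"gripper":1},{"delta_pos":[0,0,0.4],"turn":0,"gripper":1},{"delta_pos":[0,0,0.4],"turn":0,"gripper":1},{"delta_pos":[0,0,0.4],"turn":0,"gripper":1}]'

```text
clock: 19.12
eef_pos: [0.5077, 0.2038, 0.0794]
ee_rot: [179.9, -0.0, 91.5]
wrist_force: [-1.8, -1.3, 18.7]
gripper_width: -0.0001
grip_force: 9.3
```

>>> drive_tool --rows '[{"delta_pos":[0,0,-1],"turn":0,"gripper":1},{"delta_pos":[0,0,-4],"turn":0,"gripper":1},{"delta_pos":[0,0,-8],"turn":0,"gripper":1},{"delta_pos":[2,-4,-12],"turn":0,"gripper":1},{"delta_pos":[4,-8,-16],"turn":0,"gripper":1},{"delta_pos":[8,-10,-20],"turn":0,"gripper":1},{"delta_pos":[12,-10,-22],"turn":0,"gripper":1},{"delta_pos":[15,-10,-22],"turn":0,"gripper":1},{"delta_pos":[15,-10,-22],"turn":0,"gripper":1}]'

```text
clock: 19.87
eef_pos: [0.4024, 0.3532, 0.2993]
ee_rot: [179.9, -0.1, 91.5]
wrist_force: [1.2, -0.4, -0.6]
gripper_width: -0.0003
grip_force: 0.0
```

```bash
python3 -W ignore - <<'E'
from bench import robot
from look import *
p,d=robot.grab_frame("scene");p2,d2=robot.grab_frame("top");s=robot.read_state();print(s['clock'],s['eef_pos'],s['wrist_force'])
W=points(robot.camera_info("top"),d2);q=W[210:305,172:240].reshape(-1,3)
for a in(.19,.22,.25,.28,.31,.33):
    k=np.abs(q[:,1]-a)<.01;print(a,np.nanmedian(q[k,2]).round(4),k.sum())
cv2.imwrite("pics/f.png",np.hstack([cv2.resize(p[150:390,90:490,::-1],(480,288)),cv2.resize(p2[120:320,140:460,::-1],(320,288))]))
look(0,.17,('scene',),3)
E
```

```text
19.9667 [0.40323745 0.35575667 0.29986365] [ 0.49487136  0.3870187  -0.43487078]
0.19 0.0833 753
0.22 0.0832 807
0.25 0.0836 800
0.28 0.0832 793
0.31 0.0828 791
0.33 0.082 755
19.9667 [0.40323745 0.35575667 0.29986365] [179.67756976  -0.29367666  91.8012617 ] [ 578.9568941  -320.16132779  214.86365015] [ 0.49487136  0.3870187  -0.43487078]
scene
0 117 w [-8.7 14.6 16.4] z [-11.7  10.9  14.1] top w [-9.3 15.4]
10 137 w [-9.2 14.5 16.5] z [-11.3  11.5  14. ] top w [-9.9 16.5]
20 141 w [-9.4 14.6 16.9] z [-11.5  10.5  18.1] top w [-10.3  15.4]
30 130 w [-9.6 15.  16.8] z [-10.7   9.7  16.4] top w [-10.4  15.8]
40 137 w [-9.5 15.1 16.8] z [-11.3   9.3  13.8] top w [-9.7 16.5]
50 136 w [-9.4 15.1 17.1] z [-11.   11.4  14. ] top w [-9.9 16.3]
60 126 w [-9.5 14.8 16.8] z [-11.2  10.7  14. ] top w [-9.9 15.9]
70 132 w [-8.9 14.9 16.8] z [-11.5  10.4  14. ] top w [-9.5 15.9]
80 138 w [-8.8 14.8 18.2] z [-11.   10.6  15.4] top w [-9.1 17.5]
90 132 w [-8.2 16.8 19.1] z [-11.2  12.6  16. ] top w [-8.6 17.9]
100 133 w [-6.9 17.1 19.4] z [-10.4  11.1  15.7] top w [-8.8 17.7]
110 125 w [-7.7 17.  19.4] z [-10.7  11.8  15.8] top w [-8.2 18.1]
120 131 w [-7.6 17.5 19.7] z [-10.2  12.   16. ] top w [-8.2 18.8]
130 129 w [-7.7 17.3 19.6] z [-11.   12.6  15.8] top w [-8.  18.1]
140 120 w [-6.9 17.3 20. ] z [-10.8  11.3  15.7] top w [-8.  19.8]
150 77 w [-9.2 17.  19.8] z [-9.  11.5 15.8] top w [-9.3 17.9]
```

View pics/f.png

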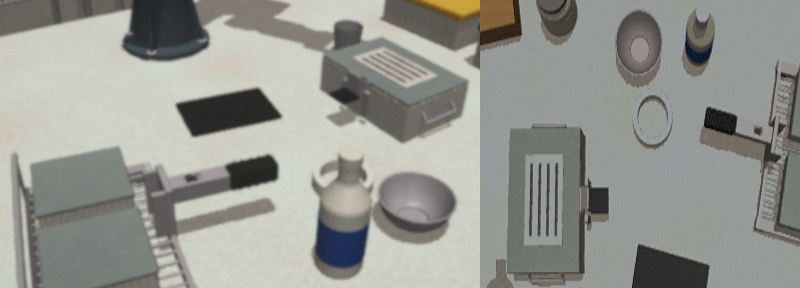

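The lid lies flat, with its top at 83 mm along its whole width. The handle is home with the button through the hole, and the bystanders are where they were. The gripper is clear, so I hand in.

```bash
python3 -c "
from bench import robot
print(robot.close_job())"
```

```text
the job is handed in; nothing more can be done
None
```

The job is handed in: the handle is fully home on the stub with the spring button out through the hole, the empty container's lid is shut and latched, and the other things on the table were not touched.

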